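Unhook a blister pack from a wire peg and file it in the caddy

ROBOT

A 7-joint arm with a two-finger parallel gripper is mounted at the origin on the work surface. World frame = base frame: x ahead of the robot, y to its left, z up, the work surface at z = 0. Lengths are in m, angles in rad, forces in N, time in s.
With the tool pointing down it reaches from about 0.35 to 0.9 m from the base axis. Payload 8.1 kg.
Tool frame: the origin (TCP) lies midway between the tips of the shut fingers; the grasp point (between the pads) lies 19 mm behind it (bot.grip_depth is the distance from the TCP to the grasp point, in m); z points along the fingers, y is the line along which they close (so a half turn about z gives the same grasp; the last joint's range is limited). The gripper opens to 85 mm and grips with 20 to 120 N. Pads are 22 mm wide; open, the fingers measure 114 mm over their backs; the gripper's body (76 mm by 85 mm) begins 54 mm behind the grasp point. The pads swing forward as they close: fully open they stand 13 mm farther back than shut.
Start: joints at [1.081, 0.434, 0.025, 1.573, -0.012, 1.134, -0.075], TCP at [0.236, -0.579, 0.231] pointing down, gripper open.
Joint ranges: [-2.62, 2.62], [-0.44, 2.09], [-1.27, 1.32], [0.08, 2.57], [-1.32, 4.46], [0.12, 2], [-2.74, 2.74]. Speed limits (rad/s): [2.22, 2.22, 3.01, 3.01, 3.14, 3.14, 3.14].

INTERFACE

Orientations are given as a rotation vector (axis times angle).
In Python, from plant import bot, optics gives the robot as it stands. The module is installed in compiled form; this text tells all that it offers.
- The arm moves only by the tool step_arm, never from a script. Its argument "moves" is a list of rows, each an object with "linear": the shift along the world's x, y, z in mm, a list of three; "roll": the turn about the world's z in degrees; "jaw": the finger opening in mm, from 0 to 85.4. In form: [{"linear": [dx, dy, dz], "roll": roll, "jaw": jaw}, ...]. A call has 1 to 5 rows; each row shifts and turns the commanded pose from where the row before left it; what a row does not reach is not made up. A row lasts 1/12 s, in which the tool goes at most 41.7 mm and 7.16 degrees, less where a joint would pass 70% of its speed; a pose out of reach is approached as far as the arm can. A call with a gripper value outside its range is refused whole. The fingers move at their own pace and stop on an object; the grip force is fixed at half the most. Time passes only in rows, so rows that do not move let the fingers close. It gives the time, the measured TCP pose, the force, the opening and the grip force at its end, in the units of the state.
- bot.read_state(): the state, without advancing time (a new reading comes with each control period).
- optics.get_image(name): name is "scene" or "top" or "wrist"; returns a dict with "frame" (420x560x3 uint8, red, green, blue), "range_z" (420x560 float32, m along the optical axis (not along the pixel's ray), 0 where there is no reading), "K" (3x3 intrinsics, pixels), "R" (3x3) and "t" (3): a world point X has camera coordinates R X + t; the wrist camera has in their place "T_tool_cam" (4x4, takes a point from camera to tool coordinates, whose origin is the TCP and whose axes are the flange's). Camera axes: x right, y down, z forward; pixel columns grow to the right and rows downward; lengths in m; the calibration is good to about 2 mm. A picture is of the moment at which its call begins: read the wrist's pose just before it.
- bot.sign_off(): hands the job in; it is judged then, once.
The state is a dict: "time": time; "joint_pos": joint angles; "joint_velocities": joint speeds; "tau": joint torques, N m; "tcp_pos": TCP position; "ee_rot": TCP orientation; "force": force on the tool from outside, world axes, zero at the start; "torque": the same for the moment, N m; "width": finger opening in m; "grasp_force": force on a finger pad.
Only numpy, scipy, OpenCV 4.12 (cv2) and the standard library are available. Lean on these libraries where they do the work, as an engineer would, in place of code of your own. Each camera call takes 0.05 s, during which the arm holds its last target. There are 200 camera calls.

TASK

Take the pack with the green card off its wire display peg: slide it towards the peg's free end and raise its hole over the upturned tip as it comes off, feeling your way gently so that the springy wire is never strained. Then lower it gently into the white caddy's slot that has the green liner, upright and fully down, and let go. Leave the orange and blue packs, the bottle and the flask where they are.

Things in the scene. Friction and masses are not known exactly. Their poses are not given: they have to be found in the camera images.
- stand: Fixed peg stand: level aluminium rail, 16 mm thick, along its y, 160 mm above the table, on two posts at y = +-135 mm; flat white base mostly behind the rail (+x). Origin on the table below the rail's middle, z up. Two wire pegs point along its -x from the rail at y = +65 and -65 mm. One holds the green pack, the other the orange, either way round.
- root_left (a point): Where the peg at y = +65 mm leaves the rail (on the rail's centre line, 160 mm up). Both pegs: steel wire, 6 mm thick, level, then bent up 45 degrees at the end, which rises 14 mm over 14 mm (centre line). Each is pushed through the rail by a different amount, not measured: bend 62 to 112 mm, tip 79 to 129 mm from the rail's centre line. A blue stop sits on its rear end.
- root_right (a point): The same point of the other peg, at y = -65 mm of the stand. The rail holds both pegs firmly, but the wire is springy: it gives up or down about 0.25 mm per newton at the bend.
- pack_green: Pack to move: rigid carded blister pack, 84 to 168 g, 160 mm high (z), 60 mm wide (y), same front and back. Origin at the centre of its underside, x through its thickness. z 0 to 74 mm: clear blister 22 mm thick; above: green card 4 mm thick. Hangs upright by its hole, square to the peg within a few degrees, underside 55 mm above the table, 35 to 45 mm before the rail's centre line.
- green_hole (a point): Centre of the green pack's hole, 100 mm above its underside: a closed rectangular hole 14 mm wide (y) and 16 mm high (z 92 to 108 mm). Hanging, its upper edge rests on the wire, so the pack can rise 10 mm on the level part before the lower edge meets the wire.
- green_tab (a point): Centre of the green pack's grip tab, 142 mm above its underside: 10 mm thick (x), 40 mm wide (y), z 124 to 160 mm. Pinch it from above across its thickness; keep the fingertips above z = 126 mm of the pack so that they pass over the peg's tip.
- pack_orange: Same size and shape as the green pack but with an orange card, hanging on the other peg, 130 mm to the side. Leave it hanging.
- caddy: Fixed white open-topped caddy, 36 mm (x) by 152 mm (y), 54 mm high, walls and floor 4 mm thick, origin at the centre of its underside. Two slots side by side along y, each 28 mm (x) by 70 mm (y) inside, centres at y = +37 and -37 mm. A pack stands upright in a slot with its thickness along the caddy's x, either way round.
- liner: Thin green liner marking the slot for the green pack (green floor sheet and green plates on the outside of the caddy by that slot). Origin at the centre of that slot's floor (1 mm sheet, does not resist), axes parallel to the caddy's.
- pack_blue: Same pack with a blue card, already standing in the other slot of the caddy. Leave it.
- bottle: Brown glass jar with black cap, 60 mm diameter, 110 mm high, standing on the bench; origin at the centre of its underside. Leave it.
- flask: Small conical glass flask, 66 mm diameter, 95 mm high, standing on the bench; origin at the centre of its underside. Leave it.
Not all that is in view belongs to the job. Of the things like the pack_green, leave any that is red; of the rest the smaller one is meant.

How it is judged:
On the way:
1. the green pack is off its peg and carried in the fingers, more than 15 cm from the stand (horizontal distance between pack_green and stand above 0.15 m and contact force between the fingers and pack_green above 1 N), for 0.1 s.
At the end, for the whole second after the job is handed in: the green pack stands at rest in the slot with the green liner: its underside within 4 mm of the slot floor, its origin within 8 mm (across) and 10 mm (along) of the slot's centre, leaning less than 0.2 rad; the orange and blue packs, bottle and flask are within 15 to 20 mm of where they were (x of pack_green in the frame of liner between -0.008 and 0.008 m and y of pack_green in the frame of liner between -0.01 and 0.01 m and z of pack_green in the frame of liner below 0.004 m and angle between pack_green's own z axis and vertical below 0.2 rad and linear speed of pack_green below 0.02 m/s and distance of each of pack_orange, bottle, flask from where it was at the start of the episode below 0.02 m and distance of pack_blue from where it was at the start of the episode below 0.015 m); the robot touches nothing.
It fails at once if the green pack presses on the peg or stand with more than 10 N (the wire is strained) (contact force between pack_green and stand above 10 N).
It fails at once if the fingers press on the peg or stand with more than 10 N (contact force between the fingers and stand above 10 N).
It fails at once if the green pack is rammed into the caddy (more than 45 N) (contact force between pack_green and caddy above 45 N).
It fails at once if the green pack, once off the stand, is let go more than 15 mm above the slot's floor (horizontal distance between pack_green and stand above 0.15 m and contact force between the fingers and pack_green below 0.05 N and z of pack_green in the frame of liner above 0.015 m).
It fails at once if a bystander (orange or blue pack, bottle, flask) is moved 30 mm or more (distance of any of pack_orange, pack_blue, bottle, flask from where it was at the start of the episode above 0.03 m).
It also fails if it takes over 72 s, if anything falls off the work surface, if the arm or the gripper's body presses on something with over 40 N, if the wrist force passes 120 N, or if a joint passes its speed limit or range.

## Working session

There is one attempt and no reset: what is moved stays moved. The work goes in short steps, Python scripts to look and compute and a tool call to move; the robot and the scene stay as the last step left them, time stands still between calls to the robot, and variables do not carry over. Pictures are saved under pics/ and viewed, at most 10 in all, crops included, and the job is handed in when it is done.

Besides the shell and the picture viewer there is one more tool, called after ">>>" by a JSON object that holds its "method" and its "body". step_arm: Moves the arm, as the interface text tells. Its arguments: {"type":"object","properties":{"moves":{"type":"array","items":{"type":"object","properties":{"linear":{"type":"array","items":{"type":"number"}},"roll":{"type":"number"},"jaw":{"type":"number"}}}}},"required":["moves"]}

```bash
mkdir -p pics
cat > h.py <<'E'
import numpy as np, cv2
from plant import bot, optics
def snap(n):
    s=bot.read_state(); d=optics.get_image(n); d['s']=s
    np.save(f'{n}.npy',d,allow_pickle=True); return d
def load(n): return np.load(f'{n}.npy',allow_pickle=True).item()
def cloud(d):
    z=d['range_z'].astype(float); h,w=z.shape; v,u=np.mgrid[:h,:w]; K=d['K']
    P=np.stack([(u-K[0,2])*z/K[0,0],(v-K[1,2])*z/K[1,1],z],-1)
    if 'R' in d: X=(P-d['t'])@d['R']
    else:
        from scipy.spatial.transform import Rotation as Ro
        T=d['T_tool_cam']; X=(P@T[:3,:3].T+T[:3,3])@Ro.from_rotvec(d['s']['ee_rot']).as_matrix().T+d['s']['tcp_pos']
    X[z==0]=np.nan; return X
E
python3 - <<'E'
from h import *
for n in['scene','top']:
    d=snap(n); cv2.imwrite(f'pics/{n}0.png',cv2.resize(d['frame'][:,:,::-1],(800,600)))
print({k:np.round(v,3) for k,v in bot.read_state().items()})
E
```

```text
{'time': np.float64(0.1), 'joint_pos': array([ 1.081,  0.435,  0.025,  1.574, -0.012,  1.134, -0.075]), 'joint_velocities': array([-0.001, -0.002, -0.   , -0.003,  0.   ,  0.   ,  0.   ]), 'tau': array([ 4.0000e-03, -6.7176e+01,  1.0290e+00, -3.1690e+01,  1.6000e-02,
        7.0000e-03,  0.0000e+00]), 'tcp_pos': array([ 0.236, -0.578,  0.231]), 'ee_rot': array([-3.082e+00, -6.030e-01,  1.000e-03]), 'force': array([-0.048, -0.66 , -0.53 ]), 'torque': array([ 0.086,  0.009, -0.041]), 'grasp_force': np.float64(0.0), 'width': np.float64(0.085)}
```

View pics/scene0.png

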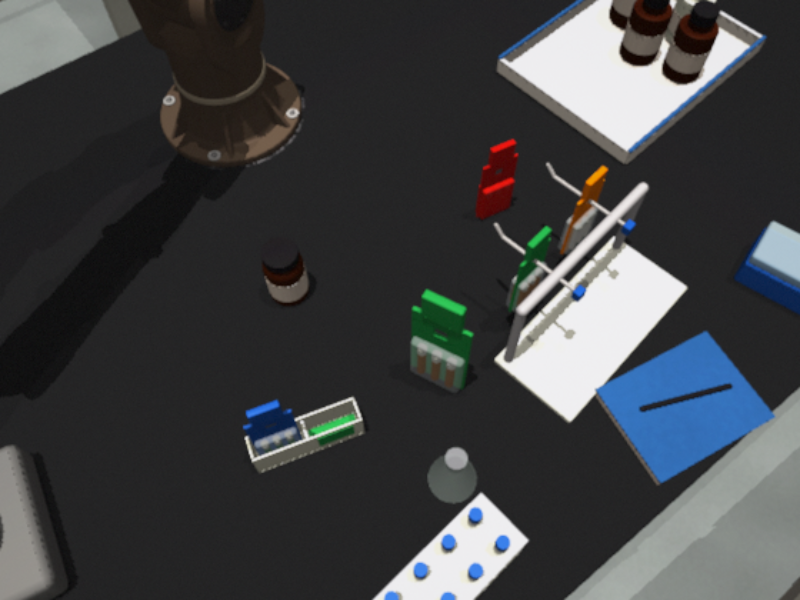

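View pics/top0.png

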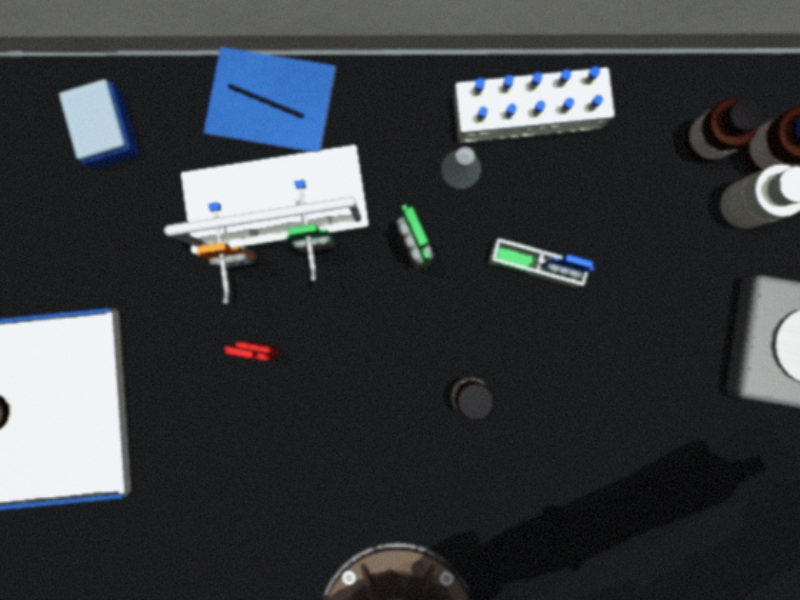

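Candidates for the green pack in the scene view are the small green one on the peg (530,270), the larger green one standing free (440,340), and the red one (497,180). The task rules out red and asks for the smaller, so I choose the hanging one. In the top view it is at (308,235). Next I check it in a crop and measure.

Run:
```python
from h import *
d=load('scene'); f=d['frame'][:,:,::-1]
c=f[100:260,270:470]; cv2.imwrite('pics/crop1.png',cv2.resize(c,(800,640))[:600])
for n in['scene','top']:
    d=load(n); X=cloud(d); hsv=cv2.cvtColor(d['frame'],cv2.COLOR_RGB2HSV)
    H,S,V=[hsv[...,i].astype(int) for i in range(3)]
    print(n)
    for nm,lo,hi in[('green',45,80),('orange',8,18),('blue',105,125),('red',0,4)]:
        m=((H>=lo)&(H<=hi)&(S>150)&(V>60)).astype(np.uint8)
        k,l,st,_=cv2.connectedComponentsWithStats(m)
        for i in range(1,k):
            if st[i,4]<25: continue
            P=X[l==i]; P=P[~np.isnan(P[:,0])]
            print(nm,st[i],np.round(np.percentile(P,[3,50,97],axis=0)*1000).astype(int).tolist())
d=load('top');X=cloud(d)
# rail, base, table
for nm,(u,v) in dict(railL=(175,229),railM=(260,215),railR=(345,205),tipO=(226,300),tipG=(313,278),bottle=(474,398),flask=(465,155)).items():
    print(nm,np.round(X[int(v*.7),int(u*.7)]*1000))
```

```text
scene
green [357 158  29  59 220] [[525, 102, -1], [621, 117, 209], [625, 269, 216]]
green [ 288  202   43   59 1166] [[552, -44, 0], [622, -29, 174], [658, 53, 223]]
green [217 290  31  15 123] [[581, -219, 2], [590, -191, 5], [600, -161, 8]]
green [223 298  24  13  80] [[611, -219, 26], [617, -200, 39], [623, -177, 48]]
orange [392 115  34  63 397] [[494, 228, 0], [595, 247, 169], [599, 427, 215]]
blue [349   0  59  41 196] [[160, 452, -2], [198, 557, 36], [213, 673, 41]]
blue [441  25  96  82 219] [[470, 485, 33], [492, 658, 37], [510, 863, 41]]
blue [435 154  10  11  69] [[607, 260, 0], [659, 267, 166], [665, 399, 169]]
blue [514 159  46  61 801] [[763, 443, 7], [818, 457, 33], [867, 483, 54]]
blue [401 200   9  10  59] [[649, 135, 11], [693, 141, 167], [698, 241, 170]]
blue [ 418  232  124  106 6900] [[795, 126, 10], [874, 218, 14], [945, 317, 17]]
blue [170 280  37  31 631] [[516, -290, 0], [581, -265, 127], [588, -238, 164]]
blue [329 356   8  10  67] [[813, -139, 104], [820, -133, 107], [826, -126, 110]]
blue [310 374   8  11  71] [[818, -184, 104], [825, -177, 108], [831, -1
[... 1484 characters left out ...]
6   7  28] [[820, -226, 103], [825, -222, 107], [833, -215, 110]]
blue [355  73   6   7  27] [[815, -182, 105], [820, -177, 107], [826, -171, 110]]
blue [147 143   7   4  25] [[654, 263, 162], [658, 268, 168], [661, 274, 170]]
blue [395 177  22  13 159] [[568, -326, -3], [578, -270, 162], [605, -246, 167]]
blue [  0 215  77  11 238] [[493, 482, -3], [503, 565, 36], [513, 653, 41]]
blue [  0 346  86  12 329] [[182, 452, -2], [200, 546, 36], [211, 639, 41]]
red [157 238  37  15 334] [[432, 202, 0], [446, 224, 74], [457, 273, 162]]
railL [625. 326. 166.]
railM [646. 200. 167.]
railR [660.  77. 169.]
tipO [519. 246. 176.]
tipG [553. 121. 174.]
bottle [ 376. -115.  109.]
flask [ 753. -105.   94.]
```

View pics/crop1.png

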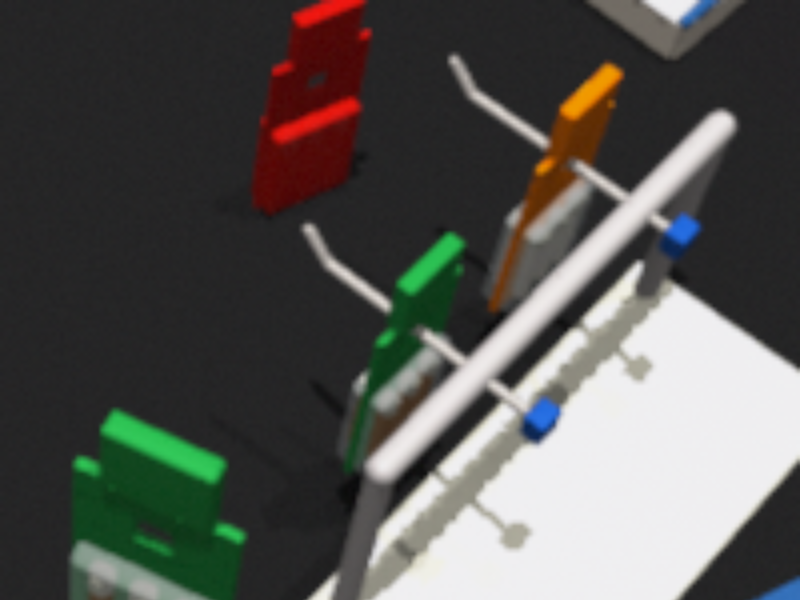

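The crop shows the small green pack on the nearer peg, with the tip at about crop (308,228). The larger green pack stands free at the lower left. Next I measure the poses.

```bash
cat >> h.py <<'E'
def line(P):
    vx,vy,x,y=cv2.fitLine(P[:,:2].astype(np.float32),cv2.DIST_HUBER,0,.001,.001).ravel()
    return np.array([vx,vy]),np.array([x,y])
def rep(nm,P):
    if len(P)<5: print(nm,len(P)); return
    v,c=line(P); s=(P[:,:2]-c)@v; e=(P[:,:2]-c)@[-v[1],v[0]]
    a,b=np.percentile(s,[1,99])
    print(nm,len(P),'ang%.1f'%np.degrees(np.arctan2(v[1],v[0])),'ends',np.round((c+v*a)*1e3,1),np.round((c+v*b)*1e3,1),'w',np.round(np.percentile(e,[3,97])*1e3,1),'z',np.round(np.percentile(P[:,2],[3,50,97])*1e3,1))
def masks(d):
    hsv=cv2.cvtColor(d['frame'],cv2.COLOR_RGB2HSV); H,S,V=[hsv[...,i].astype(int) for i in range(3)]
    return (H>=45)&(H<=80)&(S>120)&(V>50), (S<70)&(V>60)
def box(X,x0,x1,y0,y1,z0,z1):
    with np.errstate(invalid='ignore'):
        return (X[...,0]>x0)&(X[...,0]<x1)&(X[...,1]>y0)&(X[...,1]<y1)&(X[...,2]>z0)&(X[...,2]<z1)
E
python3 - <<'E'
from h import *
for n in['scene','top']:
    d=load(n);X=cloud(d);g,w=masks(d)
    print(n)
    rep('rail',X[box(X,.6,.69,.05,.35,.158,.175)&w])
    rep('pegG',X[box(X,.5,.61,.09,.16,.152,.19)&~g])
    rep('pegO',X[box(X,.48,.575,.22,.30,.152,.19)&w])
    rep('tabG',X[box(X,.59,.64,.09,.17,.211,.22)&g])
    rep('tabGall',X[box(X,.59,.64,.09,.17,.18,.225)&g])
    rep('caddyrim',X[box(X,.5,.68,-.35,-.12,.048,.06)])
    rep('linerfloor',X[box(X,.5,.68,-.35,-.12,.0005,.012)&g])
    rep('linerplate',X[box(X,.5,.68,-.35,-.12,.014,.05)&g])
    rep('decoytop',X[box(X,.55,.7,-.08,.08,.21,.24)&g])
E
```

```text
scene
rail 1186 ang-81.2 ends [626.1 333.9] [668.2  62.7] w [-26.7  10.7] z [159.8 165.8 169.5]
pegG 91 ang8.3 ends [550.3 119.3] [603.5 127.1] w [-2.4  4.1] z [158.6 163.1 175.9]
pegO 81 ang10.0 ends [517.6 245.1] [573.4 254.9] w [-2.7  3.9] z [159.2 162.2 176.4]
tabG 99 ang-80.8 ends [615.  150.2] [621.3 110.9] w [-4.3  4.5] z [211.7 214.2 216.7]
tabGall 226 ang-84.0 ends [618.9 150.7] [623.1 110.4] w [-7.   2.6] z [182.5 208.2 216.3]
caddyrim 485 ang78.1 ends [ 583.6 -305.3] [ 614.7 -158.1] w [-10.9  27.1] z [48.3 52.5 57.6]
linerfloor 139 ang74.2 ends [ 581.5 -221.2] [ 599.  -159.5] w [-4.1  4.3] z [1.7 4.7 7.6]
linerplate 132 ang74.4 ends [ 611.1 -220.6] [ 623.6 -175.5] w [-1.   1.6] z [23.3 37.8 48.5]
decoytop 311 ang24.0 ends [597.9 -40.7] [647.1 -18.8] w [-4.3  8.8] z [211.4 220.9 223.9]
top
rail 1152 ang-81.2 ends [622.1 337.4] [664.   65.5] w [-20.   17.8] z [159.9 165.8 170.4]
pegG 83 ang8.4 ends [550.4 122.3] [612.1 131.4] w [-2.7  3. ] z [159.2 163.2 176.4]
pegO 83 ang9.1 ends [516.8 247.6] [574.8 256.9] w [-2.6  3.2] z [157.6 163.2 176.8]
tabG 77 ang-81.1 ends [613.8 148.3] [619.2 113.7] w [-4.4  4.2] z [211.5 214.4 217.5]
tabGall 112 ang-80.3 ends [611.9 149.1] [618.2 112.4] w [-2.9  5.7] z [195.9 213.3 217.3]
caddyrim 309 ang68.1 ends [ 552.8 -295.2] [ 608.9 -155.4] w [-25.6  17.1] z [48.6 53.1 58.3]
linerfloor 178 ang74.0 ends [ 593.6 -225.1] [ 609.6 -169.2] w [-8.3  8.5] z [1.2 5.1 9.6]
linerplate 4
decoytop 200 ang24.6 ends [594.9 -36.7] [644.4 -14. ] w [-6.7  6.4] z [217.1 221.8 224.8]
```

>>> {"method": "step_arm", "body": {"moves": [{"linear": [20,20,20],"roll": 3.5},{"linear": [24,25,20],"roll": 3.5},{"linear": [24,25,20],"roll": 3.5},{"linear": [24,25,20],"roll": 3.5},{"linear": [24,25,20],"roll": 3.5}]}}

```text
validation failed for argument at $.mo...
```

>>> {"method": "step_arm", "body": {"moves": [{"linear": [24,25,20],"roll": 3.5},{"linear": [24,25,15],"roll": 3.5},{"linear": [24,25,10],"roll": 3.5},{"linear": [24,25,10],"roll": 3.5},{"linear": [24,25,10],"roll": 3.5}]}}

```text
validation failed for argument at $.mo...
```

>>> {"method": "step_arm", "body": {"moves": [{"linear": [24,25,0],"roll": 3.5},{"linear": [24,25,0],"roll": 3.5},{"linear": [24,25,0],"roll": 3.5},{"linear": [15,15,0],"roll": 3.5},{"linear": [5,10,0],"roll": 3}]}}

```text
validation failed for argument at $.mo...
```

>>> {"method": "step_arm", "body": {"moves": [{"linear": [0,0,0]},{"linear": [0,0,0]}]}}

```text
validation failed for argument at $.mo...
```

Run:
```python
from h import *
d=snap('wrist'); print(np.round(d['T_tool_cam'],3),d['s']['tcp_pos'],d['s']['ee_rot'])
cv2.imwrite('pics/w1.png',cv2.resize(d['frame'][:,:,::-1],(800,600)))
X=cloud(d);g,w=masks(d)
rep('rim',X[box(X,.5,.68,-.35,-.12,.048,.06)])
rep('floor',X[box(X,.5,.68,-.35,-.12,.0005,.012)&g])
rep('plate',X[box(X,.5,.68,-.35,-.12,.014,.05)&g])
P=X[box(X,.5,.68,-.35,-.12,.046,.06)][:,:2]
r=cv2.minAreaRect((P*1e3).astype(np.float32)); print(r)
P=X[box(X,.5,.68,-.35,-.12,-.01,.012)&g][:,:2]
print(cv2.minAreaRect((P*1e3).astype(np.float32)))
```

```text
[[-0.001 -0.964 -0.268  0.067]
 [ 1.    -0.001  0.     0.   ]
 [-0.    -0.268  0.964 -0.142]
 [ 0.     0.     0.     1.   ]] [ 0.23554838 -0.57846121  0.2306042 ] [-3.08173154e+00 -6.03454172e-01  6.40484146e-04]
rim 0
floor 0
plate 0
((0.0, 0.0), (0.0, 0.0), 0.0)
((0.0, 0.0), (0.0, 0.0), 0.0)
```

View pics/w1.png

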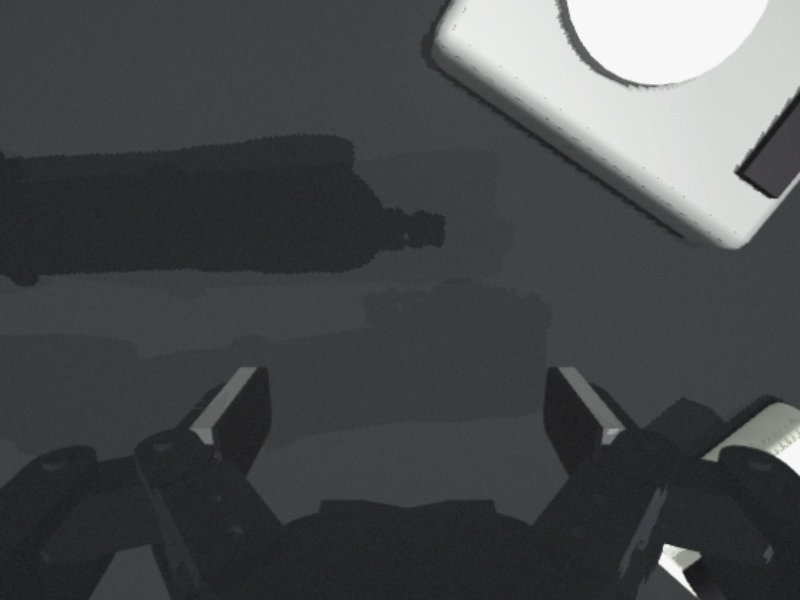

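The fingers fill the lower half of this picture and only the table and a white tray are in view. The arm has not moved because the rows probably need every field, so I resend them with all fields filled.

>>> {"method": "step_arm", "body": {"moves": [{"linear": [20,20,20],"roll": 3.5,"jaw": 85},{"linear": [24,25,20],"roll": 3.5,"jaw": 85},{"linear": [24,25,20],"roll": 3.5,"jaw": 85},{"linear": [24,25,20],"roll": 3.5,"jaw": 85},{"linear": [24,25,20],"roll": 3.5,"jaw": 85}]}}

```text
time: 0.57
tcp_pos: [0.3524, -0.4574, 0.3321]
ee_rot: [-2.954, -1.07, 0.0]
force: [1.1, -0.1, -0.4]
width: 0.0849
grasp_force: 0.0
```

>>> {"method": "step_arm", "body": {"moves": [{"linear": [24,25,20],"roll": 3.5,"jaw": 85},{"linear": [24,25,15],"roll": 3.5,"jaw": 85},{"linear": [24,25,10],"roll": 3.5,"jaw": 85},{"linear": [24,25,10],"roll": 3.5,"jaw": 85},{"linear": [24,25,10],"roll": 3.5,"jaw": 85}]}}

```text
time: 0.98
tcp_pos: [0.4725, -0.3324, 0.3969]
ee_rot: [2.757, 1.507, -0.0]
force: [0.6, -0.1, -0.0]
width: 0.0849
grasp_force: 0.0
```

>>> {"method": "step_arm", "body": {"moves": [{"linear": [24,25,0],"roll": 3.5,"jaw": 85},{"linear": [24,25,0],"roll": 3.5,"jaw": 85},{"linear": [24,25,0],"roll": 3.5,"jaw": 85},{"linear": [15,15,0],"roll": 3.5,"jaw": 85},{"linear": [0,0,0],"roll": 3,"jaw": 85}]}}

```text
time: 1.4
tcp_pos: [0.5618, -0.2385, 0.3955]
ee_rot: [-2.494, -1.907, -0.003]
force: [-1.1, 1.7, -0.3]
width: 0.0849
grasp_force: 0.0
```

Run:
```python
from h import *
snap('wrist'); d=snap('wrist'); print(d['s']['tcp_pos'],d['s']['ee_rot'])
cv2.imwrite('pics/w2.png',cv2.resize(d['frame'][:,:,::-1],(800,600)))
X=cloud(d);g,w=masks(d)
rep('rim',X[box(X,.5,.68,-.35,-.12,.048,.06)])
rep('floor',X[box(X,.5,.68,-.35,-.12,-.005,.012)&g])
P=X[box(X,.5,.68,-.35,-.12,.046,.06)][:,:2]
print(cv2.minAreaRect((P*1e3).astype(np.float32)))
P=X[box(X,.5,.68,-.35,-.12,-.01,.012)&g][:,:2]
if len(P):print(cv2.minAreaRect((P*1e3).astype(np.float32)))
```

```text
[ 0.56017317 -0.24128843  0.39559363] [-2.49379780e+00 -1.90818777e+00 -4.18808475e-04]
rim 703 ang67.4 ends [ 555.9 -297.7] [ 613.9 -158.5] w [-25.9  21.2] z [48.7 52.9 55. ]
floor 632 ang73.8 ends [ 588.9 -225.8] [ 606.8 -164.4] w [-11.6  11.8] z [2.5 4.5 6.2]
((588.27099609375, -229.38710021972656), (150.974609375, 37.3282470703125), 74.9122085571289)
((595.3441772460938, -194.25482177734375), (65.28387451171875, 31.175031661987305), 71.28522491455078)
```

View pics/w2.png

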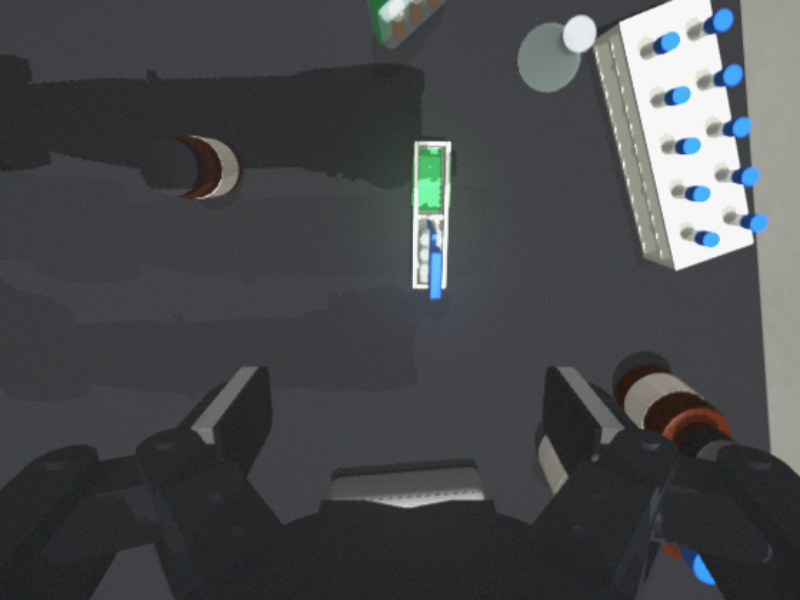

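The caddy is at (415–450, 142–288), with the green slot at (430,178) and the blue pack below it. The slot centre works out at (597.5, -194), with the thickness direction at -15.2°. Next I go over the pack.

>>> {"method": "step_arm", "body": {"moves": [{"linear": [5,30,0],"roll": 2.4,"jaw": 60},{"linear": [5,38,0],"roll": 2.4,"jaw": 60},{"linear": [5,38,0],"roll": 2.4,"jaw": 60},{"linear": [5,38,0],"roll": 2.4,"jaw": 60},{"linear": [5,38,0],"roll": 2.4,"jaw": 60}]}}

```text
time: 1.92
tcp_pos: [0.5833, -0.0622, 0.3964]
ee_rot: [2.297, 2.142, -0.001]
force: [1.5, -0.7, 0.5]
width: 0.0599
grasp_force: 0.0
```

>>> {"method": "step_arm", "body": {"moves": [{"linear": [5,38,0],"roll": 2.4,"jaw": 60},{"linear": [5,38,0],"roll": 2.4,"jaw": 60},{"linear": [5,38,0],"roll": 2.4,"jaw": 60},{"linear": [5,30,0],"roll": 2.4,"jaw": 60},{"linear": [5,20,0],"roll": 2.2,"jaw": 60}]}}

```text
time: 2.33
tcp_pos: [0.6083, 0.1044, 0.3964]
ee_rot: [-2.059, -2.372, -0.0]
force: [0.2, 0.5, -0.2]
width: 0.0598
grasp_force: 0.0
```

>>> {"method": "step_arm", "body": {"moves": [{"linear": [5,18,-10],"roll": 0,"jaw": 60},{"linear": [0,0,-10],"roll": 0,"jaw": 60},{"linear": [0,0,0],"roll": 0,"jaw": 60},{"linear": [0,0,0],"roll": 0,"jaw": 60}]}}

```text
time: 2.67
tcp_pos: [0.6137, 0.1178, 0.3757]
ee_rot: [2.066, 2.367, -0.004]
force: [-0.0, -0.8, 1.1]
width: 0.06
grasp_force: 0.0
```

Run:
```python
from h import *
d=snap('wrist'); print(d['s']['tcp_pos'],d['s']['ee_rot'],d['s']['force'])
cv2.imwrite('pics/w3.png',cv2.resize(d['frame'][:,:,::-1],(800,600)))
X=cloud(d);g,w=masks(d)
rep('tab',X[box(X,.58,.66,.09,.18,.208,.225)&g])
rep('rail',X[box(X,.61,.69,.0,.35,.158,.175)&w])
rep('peg',X[box(X,.5,.606,.09,.16,.15,.19)&~g])
rep('pegtip',X[box(X,.5,.606,.09,.16,.169,.19)&~g])
rep('peglevel',X[box(X,.5,.606,.09,.16,.155,.165)&~g])
rep('decoy',X[box(X,.55,.7,-.1,.08,.21,.24)&g])
```

```text
[0.61370726 0.11778872 0.37569756] [ 2.06580613  2.36662869 -0.00351756] [-0.04399685 -0.77104427  1.06922244]
tab 320 ang-81.2 ends [613.8 150.1] [619.7 112. ] w [-3.8  4. ] z [212.8 214.1 215.5]
rail 3949 ang-80.8 ends [627.8 295.5] [664.7  67.4] w [-17.4  17.7] z [160.2 165.7 168.2]
peg 297 ang9.0 ends [549.5 120.9] [605.6 129.8] w [-3.   2.6] z [159.9 162.3 176. ]
pegtip 55 ang10.5 ends [548.7 120.8] [559.3 122.8] w [-2.6  2.3] z [169.2 173.4 177.1]
peglevel 221 ang8.9 ends [560.7 122.7] [605.6 129.8] w [-3.1  2.6] z [159.8 161.9 164. ]
decoy 839 ang23.7 ends [594.  -33.8] [643.  -12.3] w [-9.2  3.5] z [211.  221.2 222.8]
```

View pics/w3.png

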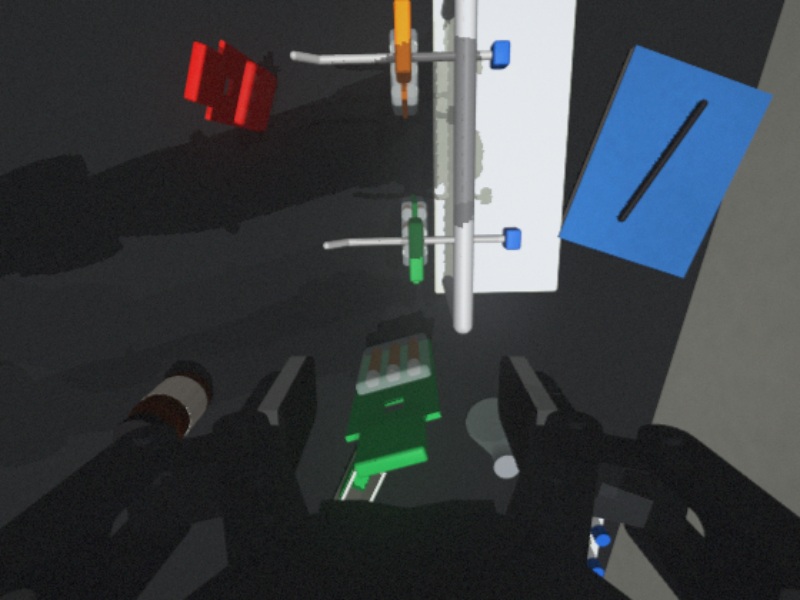

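The green tab is at (415,235), the wire tip at (328,244), and the rail is to the right. The decoy below stands clear. I descend.

>>> {"method": "step_arm", "body": {"moves": [{"linear": [3,13,-20],"roll": 1.1,"jaw": 60},{"linear": [0,0,-30],"roll": 0,"jaw": 60},{"linear": [0,0,-30],"roll": 0,"jaw": 60},{"linear": [0,0,-30],"roll": 0,"jaw": 60},{"linear": [0,0,-20],"roll": 0,"jaw": 60}]}}

```text
time: 3.13
tcp_pos: [0.6164, 0.1306, 0.2443]
ee_rot: [2.043, 2.387, -0.003]
force: [0.1, -0.8, -0.1]
width: 0.0602
grasp_force: 0.0
```

>>> {"method": "step_arm", "body": {"moves": [{"linear": [0,0,-20],"roll": 0,"jaw": 60},{"linear": [0,0,-15],"roll": 0,"jaw": 60},{"linear": [0,0,-10],"roll": 0,"jaw": 60},{"linear": [0,0,0],"roll": 0,"jaw": 60},{"linear": [0,0,0],"roll": 0,"jaw": 60}]}}

```text
time: 3.55
tcp_pos: [0.6171, 0.1322, 0.2019]
ee_rot: [2.041, 2.388, 0.0]
force: [0.5, 0.9, 1.1]
width: 0.06
grasp_force: 0.0
```

>>> {"method": "step_arm", "body": {"moves": [{"linear": [0,-1,-8],"roll": 0,"jaw": 60},{"linear": [0,0,-7],"roll": 0,"jaw": 40},{"linear": [0,0,0],"roll": 0,"jaw": 25},{"linear": [0,0,0],"roll": 0,"jaw": 20},{"linear": [0,0,0],"roll": 0,"jaw": 16}]}}

```text
time: 3.97
tcp_pos: [0.6168, 0.1323, 0.1865]
ee_rot: [2.039, 2.39, 0.0]
force: [-1.0, 0.8, 0.1]
width: 0.0162
grasp_force: 0.0
```

>>> {"method": "step_arm", "body": {"moves": [{"linear": [0,0,0],"roll": 0,"jaw": 13},{"linear": [0,0,0],"roll": 0,"jaw": 11},{"linear": [0,0,0],"roll": 0,"jaw": 9},{"linear": [0,0,0],"roll": 0,"jaw": 4},{"linear": [0,0,0],"roll": 0,"jaw": 4}]}}

```text
time: 4.38
tcp_pos: [0.6168, 0.1323, 0.1866]
ee_rot: [2.039, 2.39, 0.001]
force: [-0.4, -0.6, 2.5]
width: 0.009
grasp_force: 60.9
```

>>> {"method": "step_arm", "body": {"moves": [{"linear": [0,0,1],"roll": 0,"jaw": 4},{"linear": [0,0,2],"roll": 0,"jaw": 4},{"linear": [0,0,2],"roll": 0,"jaw": 4},{"linear": [0,0,0],"roll": 0,"jaw": 4},{"linear": [0,0,0],"roll": 0,"jaw": 4}]}}

```text
time: 4.8
tcp_pos: [0.6168, 0.1322, 0.1914]
ee_rot: [2.039, 2.39, 0.0]
force: [-0.3, 0.4, -1.1]
width: 0.009
grasp_force: 60.5
```

Run:
```python
from h import *
for n in['scene','top']:
    d=snap(n);X=cloud(d);g,w=masks(d)
    print(n,d['s']['tcp_pos'],d['s']['force'])
    rep('packG',X[box(X,.56,.64,.09,.17,.10,.225)&g])
    rep('peg',X[box(X,.5,.606,.09,.16,.15,.18)&w&~g])
d=load('scene');cv2.imwrite('pics/s2.png',cv2.resize(d['frame'][120:240,320:480,::-1],(800,600),interpolation=cv2.INTER_CUBIC))
```

```text
scene [0.6167755  0.1321609  0.19138785] [-0.30998272  0.3760854  -1.09445561]
packG 259 ang-81.3 ends [614.7 155.4] [623.  100.6] w [-4.4  3.6] z [118.2 176.5 219.7]
peg 63 ang9.1 ends [552.1 120.3] [602.1 128.3] w [-2.6  3.4] z [159.5 162.9 176.1]
top [0.61671981 0.13213054 0.1912586 ] [ 1.12873587 -0.41396225 -1.24861584]
packG 0
peg 0
```

View pics/s2.png

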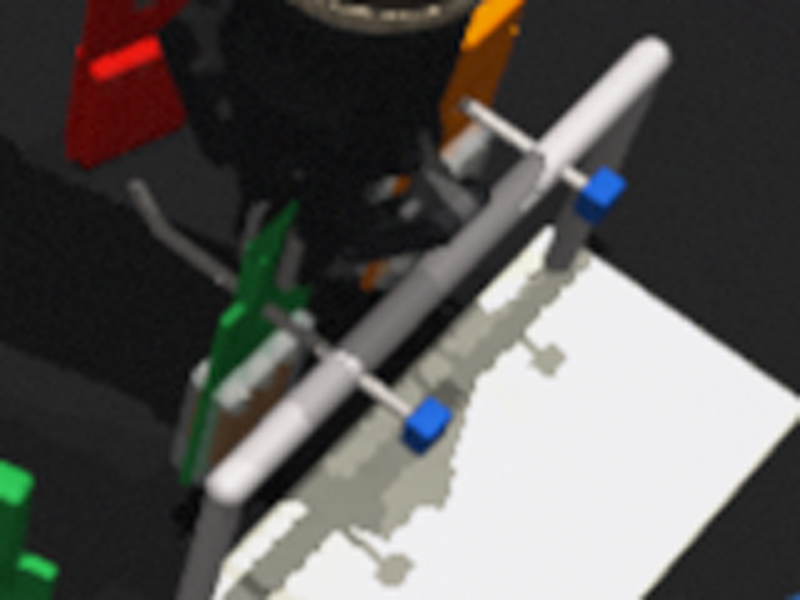

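The pack is held off the wire: the hole has play on both sides and only the pack's weight shows in the force. I slide it outwards, feeling for contact.

>>> {"method": "step_arm", "body": {"moves": [{"linear": [-8,-1.3,0],"roll": 0,"jaw": 4},{"linear": [-8,-1.3,0],"roll": 0,"jaw": 4},{"linear": [-8,-1.3,0],"roll": 0,"jaw": 4},{"linear": [-8,-1.3,0],"roll": 0,"jaw": 4},{"linear": [-8,-1.3,0],"roll": 0,"jaw": 4}]}}

```text
time: 5.32
tcp_pos: [0.5756, 0.1254, 0.1914]
ee_rot: [2.039, 2.39, -0.0]
force: [0.3, 0.5, -1.3]
width: 0.009
grasp_force: 60.5
```

>>> {"method": "step_arm", "body": {"moves": [{"linear": [-3,-0.5,0],"roll": 0,"jaw": 4},{"linear": [-2,-0.3,0],"roll": 0,"jaw": 4},{"linear": [0,0,0],"roll": 0,"jaw": 4},{"linear": [0,0,0],"roll": 0,"jaw": 4}]}}

```text
time: 5.65
tcp_pos: [0.572, 0.1248, 0.1915]
ee_rot: [2.039, 2.39, 0.001]
force: [0.5, 0.0, -1.6]
width: 0.0089
grasp_force: 60.5
```

>>> {"method": "step_arm", "body": {"moves": [{"linear": [-3,-0.5,0],"roll": 0,"jaw": 4},{"linear": [-2,-0.3,0],"roll": 0,"jaw": 4},{"linear": [-1,-0.2,0],"roll": 0,"jaw": 4},{"linear": [0,0,0],"roll": 0,"jaw": 4}]}}

```text
time: 5.98
tcp_pos: [0.5655, 0.1239, 0.1913]
ee_rot: [-2.039, -2.39, 0.0]
force: [0.5, 0.3, -1.1]
width: 0.0089
grasp_force: 60.5
```

>>> {"method": "step_arm", "body": {"moves": [{"linear": [-1,-0.2,0],"roll": 0,"jaw": 4},{"linear": [0,0,0],"roll": 0,"jaw": 4},{"linear": [0,0,0],"roll": 0,"jaw": 4}]}}

```text
time: 6.23
tcp_pos: [0.5647, 0.1237, 0.1913]
ee_rot: [2.039, 2.39, 0.0]
force: [0.3, 0.3, -2.5]
width: 0.0092
grasp_force: 60.5
```

>>> {"method": "step_arm", "body": {"moves": [{"linear": [-1,-0.2,0],"roll": 0,"jaw": 4},{"linear": [0,0,0],"roll": 0,"jaw": 4},{"linear": [0,0,0],"roll": 0,"jaw": 4}]}}

```text
time: 6.48
tcp_pos: [0.5638, 0.1235, 0.1914]
ee_rot: [2.039, 2.39, 0.0]
force: [1.0, -0.2, -2.1]
width: 0.009
grasp_force: 60.5
```

>>> {"method": "step_arm", "body": {"moves": [{"linear": [-1,-0.2,0],"roll": 0,"jaw": 4},{"linear": [0,0,0],"roll": 0,"jaw": 4},{"linear": [0,0,0],"roll": 0,"jaw": 4}]}}

```text
time: 6.73
tcp_pos: [0.5629, 0.1233, 0.1915]
ee_rot: [2.039, 2.39, 0.001]
force: [1.1, -0.7, -0.8]
width: 0.0091
grasp_force: 60.5
```

>>> {"method": "step_arm", "body": {"moves": [{"linear": [-0.7,-0.1,0],"roll": 0,"jaw": 4},{"linear": [0,0,0],"roll": 0,"jaw": 4},{"linear": [0,0,0],"roll": 0,"jaw": 4}]}}

```text
time: 6.98
tcp_pos: [0.5623, 0.1232, 0.1915]
ee_rot: [2.039, 2.389, 0.001]
force: [1.2, 0.7, -0.2]
width: 0.0094
grasp_force: 60.5
```

>>> {"method": "step_arm", "body": {"moves": [{"linear": [-0.7,-0.1,0],"roll": 0,"jaw": 4},{"linear": [0,0,0],"roll": 0,"jaw": 4},{"linear": [0,0,0],"roll": 0,"jaw": 4}]}}

```text
time: 7.23
tcp_pos: [0.5618, 0.1231, 0.1915]
ee_rot: [2.039, 2.389, 0.001]
force: [3.5, 0.4, -0.4]
width: 0.0089
grasp_force: 60.5
```

Contact with the upper edge at x≈562 agrees with the estimated bend. I centre the hole by rising 2 mm, then follow the 45° end.

>>> {"method": "step_arm", "body": {"moves": [{"linear": [0,0,1],"roll": 0,"jaw": 4},{"linear": [0,0,1],"roll": 0,"jaw": 4},{"linear": [0,0,0],"roll": 0,"jaw": 4},{"linear": [0,0,0],"roll": 0,"jaw": 4}]}}

```text
time: 7.57
tcp_pos: [0.5608, 0.123, 0.1932]
ee_rot: [-2.039, -2.39, 0.001]
force: [0.7, -0.1, 0.2]
width: 0.009
grasp_force: 60.7
```

>>> {"method": "step_arm", "body": {"moves": [{"linear": [-1,-0.2,1],"roll": 0,"jaw": 4},{"linear": [-1,-0.2,1],"roll": 0,"jaw": 4},{"linear": [0,0,0],"roll": 0,"jaw": 4},{"linear": [0,0,0],"roll": 0,"jaw": 4}]}}

```text
time: 7.9
tcp_pos: [0.559, 0.1226, 0.1953]
ee_rot: [-2.039, -2.39, 0.001]
force: [-0.1, 0.5, -0.2]
width: 0.0091
grasp_force: 60.7
```

>>> {"method": "step_arm", "body": {"moves": [{"linear": [0,0,1],"roll": 0,"jaw": 4},{"linear": [-1,-0.2,1],"roll": 0,"jaw": 4},{"linear": [-1,-0.2,1],"roll": 0,"jaw": 4},{"linear": [0,0,0],"roll": 0,"jaw": 4},{"linear": [0,0,0],"roll": 0,"jaw": 4}]}}

```text
time: 8.32
tcp_pos: [0.5572, 0.1222, 0.1984]
ee_rot: [2.039, 2.39, -0.0]
force: [0.4, 0.3, -1.0]
width: 0.0087
grasp_force: 60.5
```

>>> {"method": "step_arm", "body": {"moves": [{"linear": [-1,-0.2,1],"roll": 0,"jaw": 4},{"linear": [-1,-0.2,1],"roll": 0,"jaw": 4},{"linear": [0,0,0],"roll": 0,"jaw": 4},{"linear": [0,0,0],"roll": 0,"jaw": 4}]}}

```text
time: 8.65
tcp_pos: [0.5553, 0.1218, 0.2004]
ee_rot: [2.039, 2.39, 0.0]
force: [-0.5, -0.6, -1.3]
width: 0.0091
grasp_force: 60.5
```

>>> {"method": "step_arm", "body": {"moves": [{"linear": [-1,-0.2,1],"roll": 0,"jaw": 4},{"linear": [-1,-0.2,1],"roll": 0,"jaw": 4},{"linear": [-1,-0.2,1],"roll": 0,"jaw": 4},{"linear": [0,0,0],"roll": 0,"jaw": 4},{"linear": [0,0,0],"roll": 0,"jaw": 4}]}}

```text
time: 9.07
tcp_pos: [0.5523, 0.1212, 0.2034]
ee_rot: [2.039, 2.39, 0.0]
force: [-0.9, -0.2, -1.6]
width: 0.0088
grasp_force: 60.5
```

>>> {"method": "step_arm", "body": {"moves": [{"linear": [-1,-0.2,1],"roll": 0,"jaw": 4},{"linear": [-1,-0.2,1],"roll": 0,"jaw": 4},{"linear": [-1,-0.2,1],"roll": 0,"jaw": 4},{"linear": [0,0,0],"roll": 0,"jaw": 4},{"linear": [0,0,0],"roll": 0,"jaw": 4}]}}

```text
time: 9.48
tcp_pos: [0.5493, 0.1206, 0.2064]
ee_rot: [2.039, 2.39, 0.0]
force: [0.4, 0.2, -1.2]
width: 0.0088
grasp_force: 60.5
```

>>> {"method": "step_arm", "body": {"moves": [{"linear": [-1,-0.2,0.5],"roll": 0,"jaw": 4},{"linear": [-1,-0.2,0.5],"roll": 0,"jaw": 4},{"linear": [-1,-0.2,0],"roll": 0,"jaw": 4},{"linear": [-1,-0.2,0],"roll": 0,"jaw": 4},{"linear": [0,0,0],"roll": 0,"jaw": 4}]}}

```text
time: 9.9
tcp_pos: [0.5451, 0.1198, 0.2073]
ee_rot: [-2.039, -2.39, 0.0]
force: [0.6, -0.7, -1.5]
width: 0.0091
grasp_force: 60.5
```

>>> {"method": "step_arm", "body": {"moves": [{"linear": [-2,-0.3,0],"roll": 0,"jaw": 4},{"linear": [-2,-0.3,0],"roll": 0,"jaw": 4},{"linear": [-4,-0.6,0],"roll": 0,"jaw": 4},{"linear": [-8,-1.2,0],"roll": 0,"jaw": 4},{"linear": [-12,-2,0],"roll": 0,"jaw": 4}]}}

```text
time: 10.32
tcp_pos: [0.517, 0.1155, 0.2072]
ee_rot: [-2.039, -2.39, -0.001]
force: [-0.0, -0.5, -0.9]
width: 0.0093
grasp_force: 60.5
```

The pack is off the peg. I carry it round the decoy to the caddy.

>>> {"method": "step_arm", "body": {"moves": [{"linear": [0,-5,25],"roll": 0,"jaw": 4},{"linear": [0,-10,25],"roll": -2,"jaw": 4},{"linear": [0,-20,25],"roll": -2,"jaw": 4},{"linear": [0,-25,18],"roll": -2.4,"jaw": 4},{"linear": [0,-30,0],"roll": -2.5,"jaw": 4}]}}

```text
time: 10.73
tcp_pos: [0.5183, 0.0267, 0.3045]
ee_rot: [2.215, 2.223, 0.008]
force: [1.1, 0.1, -1.7]
width: 0.0089
grasp_force: 60.6
```

>>> {"method": "step_arm", "body": {"moves": [{"linear": [0,-30,0],"roll": -2.5,"jaw": 4},{"linear": [0,-30,0],"roll": -2.5,"jaw": 4},{"linear": [0,-30,0],"roll": -2.5,"jaw": 4},{"linear": [0,-30,0],"roll": -2.5,"jaw": 4},{"linear": [0,-30,0],"roll": -2.5,"jaw": 4}]}}

```text
time: 11.15
tcp_pos: [0.5164, -0.1257, 0.3004]
ee_rot: [2.449, 1.967, -0.0]
force: [0.2, 0.0, -1.6]
width: 0.0091
grasp_force: 60.5
```

>>> {"method": "step_arm", "body": {"moves": [{"linear": [5,-30,0],"roll": -2.5,"jaw": 4},{"linear": [15,-25,0],"roll": -1,"jaw": 4},{"linear": [20,-13,0],"roll": 0,"jaw": 4},{"linear": [20,0,0],"roll": 0,"jaw": 4},{"linear": [10,0,0],"roll": 0,"jaw": 4}]}}

```text
time: 11.57
tcp_pos: [0.5883, -0.1933, 0.2998]
ee_rot: [-2.508, -1.892, -0.001]
force: [0.8, 0.9, -2.6]
width: 0.009
grasp_force: 60.5
```

>>> {"method": "step_arm", "body": {"moves": [{"linear": [0,0,0],"roll": 0,"jaw": 4},{"linear": [0,0,0],"roll": 0,"jaw": 4},{"linear": [0,0,0],"roll": 0,"jaw": 4}]}}

```text
time: 11.82
tcp_pos: [0.5865, -0.1917, 0.3004]
ee_rot: [-2.505, -1.895, 0.001]
force: [0.2, -0.0, -1.3]
width: 0.0092
grasp_force: 60.5
```

>>> {"method": "step_arm", "body": {"moves": [{"linear": [11,-1,-10],"roll": 0.5,"jaw": 4},{"linear": [0,0,-25],"roll": 0,"jaw": 4},{"linear": [0,0,-25],"roll": 0,"jaw": 4},{"linear": [0,0,-20],"roll": 0,"jaw": 4},{"linear": [0,0,-12],"roll": 0,"jaw": 4}]}}

```text
time: 12.23
tcp_pos: [0.5969, -0.1932, 0.2056]
ee_rot: [-2.496, -1.904, 0.003]
force: [0.1, -0.8, -1.4]
width: 0.0088
grasp_force: 60.5
```

>>> {"method": "step_arm", "body": {"moves": [{"linear": [0,0,0],"roll": 0,"jaw": 4},{"linear": [0,0,0],"roll": 0,"jaw": 4},{"linear": [0,0,0],"roll": 0,"jaw": 4}]}}

```text
time: 12.48
tcp_pos: [0.5991, -0.1936, 0.2097]
ee_rot: [2.497, 1.904, 0.002]
force: [-0.1, -0.0, -1.7]
width: 0.009
grasp_force: 60.4
```

Run:
```python
from h import *
u=np.array([np.cos(np.radians(74.7)),np.sin(np.radians(74.7))]); o=np.array([.5975,-.194]); n=np.array([u[1],-u[0]])
for nm in['scene','wrist']:
    d=snap(nm);X=cloud(d);g,w=masks(d); print(nm,d['s']['tcp_pos'],d['s']['ee_rot'])
    for t,z0,z1 in[('card',.14,.19),('tab',.19,.24),('blister',.07,.14)]:
        P=X[box(X,.55,.65,-.26,-.13,z0,z1)&(g if t!='blister' else g|w)]; 
        if len(P)>9:
            q=P[:,:2]-o; print(t,len(P),'across',np.round(np.percentile(q@n,[2,50,98])*1e3,1),'along',np.round(np.percentile(q@u,[1,50,99])*1e3,1),'z',np.round(np.percentile(P[:,2],[1,99])*1e3)); rep(t,P)
    P=X[box(X,.5,.68,-.35,-.12,.046,.06)][:,:2]; q=P-o
    print('rim across',np.round(np.percentile(q@n,[1,99])*1e3,1),'along',np.round(np.percentile(q@u,[1,99])*1e3,1))
d=load('scene');cv2.imwrite('pics/s3.png',cv2.resize(d['frame'][220:370,150:350,::-1],(800,600),interpolation=cv2.INTER_CUBIC))
```

```text
scene [ 0.5991499  -0.19360669  0.20970147] [2.49673373e+00 1.90418827e+00 2.09565797e-03]
card 136 across [2.1 3.4 4.9] along [-28.9 -16.6  29.4] z [151. 189.]
card 136 ang74.6 ends [ 593.2 -222.8] [ 608.7 -166.6] w [-1.1  1.2] z [153.5 171.4 189.3]
tab 144 across [-0.9  4.4  7.2] along [-29.  -15.3  28.7] z [191. 239.]
tab 144 ang75.8 ends [ 594.8 -223.3] [ 609.  -167.3] w [-2.4  5.2] z [191.5 208.9 237.8]
blister 260 across [ 2.9 12.5 13.9] along [-65.3 -10.9  26.7] z [ 72. 139.]
blister 260 ang71.6 ends [ 589.  -259.5] [ 618.1 -172.1] w [-1.9  7.1] z [ 73.5  93.2 137.7]
rim across [-15.9  20.7] along [-111.7   38.9]
wrist [ 0.59928239 -0.19362288  0.20995522] [2.49639766 1.90387092 0.00260707]
card 82 across [0.2 1.4 2.7] along [29.2 29.5 29.8] z [142. 189.]
card 82 ang-13.2 ends [ 605.5 -165.6] [ 608.  -166.2] w [-0.3  0.3] z [142.7 168.5 188.5]
tab 2649 across [-3.3  1.1  5.3] along [-18.5   8.5  29.4] z [200. 239.]
tab 2649 ang74.4 ends [ 593.5 -212.1] [ 606.4 -166. ] w [-4.2  4.2] z [201.1 236.9 238.2]
blister 151 across [-9.3  1.6 11.8] along [23.8 27.6 29.7] z [ 83. 140.]
blister 151 ang-16.0 ends [ 595.7 -164.7] [ 616.4 -170.6] w [-3.4  2. ] z [ 84.  125.6 139.4]
rim across [-19.   19.2] along [-52.1  39.1]
```

View pics/s3.png

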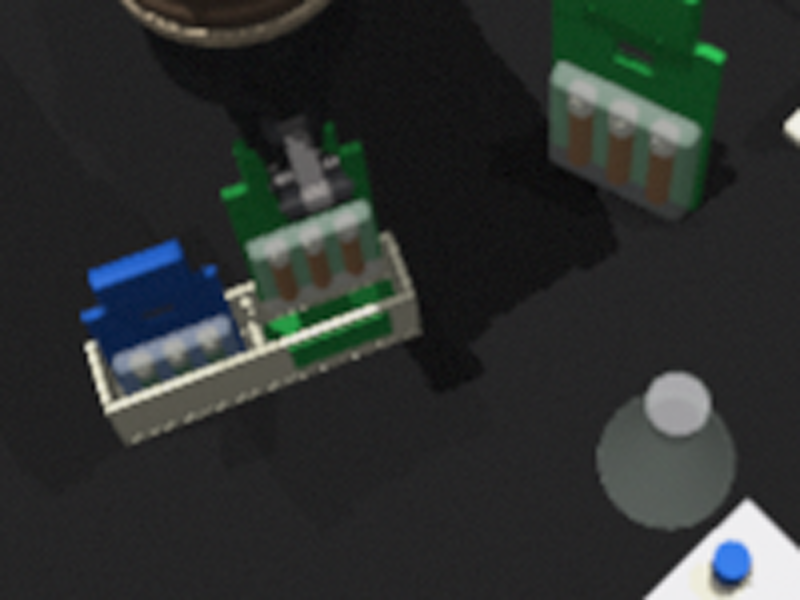

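The pack is above the green slot, aligned to about 1 mm. I lower it gently.

>>> {"method": "step_arm", "body": {"moves": [{"linear": [0,0,-8],"roll": 0,"jaw": 4},{"linear": [0,0,-8],"roll": 0,"jaw": 4},{"linear": [0,0,-6],"roll": 0,"jaw": 4},{"linear": [0,0,-6],"roll": 0,"jaw": 4},{"linear": [0,0,0],"roll": 0,"jaw": 4}]}}

```text
time: 13.0
tcp_pos: [0.5974, -0.1934, 0.1784]
ee_rot: [-2.496, -1.904, 0.003]
force: [-1.1, -0.0, -1.6]
width: 0.0084
grasp_force: 60.5
```

>>> {"method": "step_arm", "body": {"moves": [{"linear": [0,0,-5],"roll": 0,"jaw": 4},{"linear": [0,0,-5],"roll": 0,"jaw": 4},{"linear": [0,0,-5],"roll": 0,"jaw": 4},{"linear": [0,0,-5],"roll": 0,"jaw": 4},{"linear": [0,0,0],"roll": 0,"jaw": 4}]}}

```text
time: 13.42
tcp_pos: [0.5977, -0.1934, 0.159]
ee_rot: [-2.497, -1.904, 0.002]
force: [0.7, 0.7, -1.6]
width: 0.0093
grasp_force: 60.4
```

>>> {"method": "step_arm", "body": {"moves": [{"linear": [0,0,-5],"roll": 0,"jaw": 4},{"linear": [0,0,-5],"roll": 0,"jaw": 4},{"linear": [0,0,-4],"roll": 0,"jaw": 4},{"linear": [0,0,-3],"roll": 0,"jaw": 4},{"linear": [0,0,-1],"roll": 0,"jaw": 4}]}}

```text
time: 13.83
tcp_pos: [0.598, -0.1935, 0.1416]
ee_rot: [-2.498, -1.905, 0.001]
force: [0.1, -0.9, -1.2]
width: 0.0092
grasp_force: 60.5
```

>>> {"method": "step_arm", "body": {"moves": [{"linear": [0,0,-1],"roll": 0,"jaw": 4},{"linear": [0,0,-1],"roll": 0,"jaw": 4},{"linear": [0,0,-1],"roll": 0,"jaw": 4},{"linear": [0,0,0],"roll": 0,"jaw": 4},{"linear": [0,0,0],"roll": 0,"jaw": 4}]}}

```text
time: 14.25
tcp_pos: [0.5984, -0.1935, 0.1394]
ee_rot: [2.498, 1.905, 0.0]
force: [-0.2, -0.0, -1.7]
width: 0.0088
grasp_force: 60.5
```

>>> {"method": "step_arm", "body": {"moves": [{"linear": [0,0,-1],"roll": 0,"jaw": 4},{"linear": [0,0,0],"roll": 0,"jaw": 4},{"linear": [0,0,0],"roll": 0,"jaw": 4}]}}

```text
time: 14.5
tcp_pos: [0.5983, -0.1936, 0.1383]
ee_rot: [2.498, 1.905, -0.0]
force: [0.3, -0.2, -2.1]
width: 0.009
grasp_force: 60.5
```

>>> {"method": "step_arm", "body": {"moves": [{"linear": [0,0,-1],"roll": 0,"jaw": 4},{"linear": [0,0,-1],"roll": 0,"jaw": 4},{"linear": [0,0,0],"roll": 0,"jaw": 4},{"linear": [0,0,0],"roll": 0,"jaw": 4}]}}

```text
time: 14.83
tcp_pos: [0.5983, -0.1935, 0.1362]
ee_rot: [-2.498, -1.905, 0.0]
force: [-0.3, -0.6, -0.8]
width: 0.0088
grasp_force: 60.5
```

>>> {"method": "step_arm", "body": {"moves": [{"linear": [0,0,-0.7],"roll": 0,"jaw": 4},{"linear": [0,0,0],"roll": 0,"jaw": 4},{"linear": [0,0,0],"roll": 0,"jaw": 4}]}}

```text
time: 15.08
tcp_pos: [0.5986, -0.1936, 0.136]
ee_rot: [2.498, 1.905, 0.001]
force: [-1.5, -0.6, 2.4]
width: 0.0091
grasp_force: 61.1
```

It is seated on the floor: the force turned upwards at the expected height. I release and back off.

>>> {"method": "step_arm", "body": {"moves": [{"linear": [0,0,0],"roll": 0,"jaw": 12},{"linear": [0,0,0],"roll": 0,"jaw": 18},{"linear": [0,0,0],"roll": 0,"jaw": 30},{"linear": [0,0,0],"roll": 0,"jaw": 40},{"linear": [0,0,0],"roll": 0,"jaw": 40}]}}

```text
time: 15.5
tcp_pos: [0.5983, -0.1935, 0.1355]
ee_rot: [-2.498, -1.905, 0.0]
force: [-0.9, 0.6, 0.3]
width: 0.0402
grasp_force: 0.0
```

>>> {"method": "step_arm", "body": {"moves": [{"linear": [0,0,5],"roll": 0,"jaw": 40},{"linear": [0,0,15],"roll": 0,"jaw": 40},{"linear": [0,0,25],"roll": 0,"jaw": 40},{"linear": [0,0,30],"roll": 0,"jaw": 40},{"linear": [0,0,30],"roll": 0,"jaw": 40}]}}

```text
time: 15.92
tcp_pos: [0.5979, -0.1934, 0.2418]
ee_rot: [-2.497, -1.905, 0.001]
force: [1.0, -0.5, 0.6]
width: 0.0402
grasp_force: 0.0
```

>>> {"method": "step_arm", "body": {"moves": [{"linear": [0,0,30],"roll": 0,"jaw": 40},{"linear": [0,0,30],"roll": 0,"jaw": 40},{"linear": [-20,-20,15],"roll": 0,"jaw": 40},{"linear": [0,0,0],"roll": 0,"jaw": 40},{"linear": [0,0,0],"roll": 0,"jaw": 40}]}}

```text
time: 16.33
tcp_pos: [0.578, -0.2152, 0.3173]
ee_rot: [2.498, 1.9, 0.001]
force: [0.4, 0.4, -1.0]
width: 0.0401
grasp_force: 0.0
```

Run:
```python
from h import *
u=np.array([np.cos(np.radians(74.7)),np.sin(np.radians(74.7))]); o=np.array([.5975,-.194]); n=np.array([u[1],-u[0]])
d=snap('wrist'); d=snap('scene');X=cloud(d);g,w=masks(d)
for t,z0,z1 in[('card',.085,.12),('tab',.125,.155),('top',.158,.18)]:
    P=X[box(X,.55,.65,-.235,-.13,z0,z1)&g];q=P[:,:2]-o
    print(t,len(P),'across',np.round(np.percentile(q@n,[2,50,98])*1e3,1),'along',np.round(np.percentile(q@u,[1,99])*1e3,1),'z',np.round(np.percentile(P[:,2],[1,99])*1e3,1))
s=bot.read_state();print(s['tcp_pos'],s['joint_velocities'].round(3))
cv2.imwrite('pics/end.png',cv2.resize(d['frame'][:,:,::-1],(800,600)))
```

```text
card 209 across [0.9 3.3 4.5] along [-27.6  29.1] z [ 85.5 119.3]
tab 148 across [0.2 6.2 7.6] along [-28.3  28.1] z [125.3 153.9]
top 144 across [-3.   2.6  6.9] along [-19.6  19.2] z [158.2 166.1]
[ 0.57816017 -0.21322363  0.31534156] [-0.01   0.014 -0.01   0.006 -0.001 -0.002 -0.001]
```

View pics/end.png

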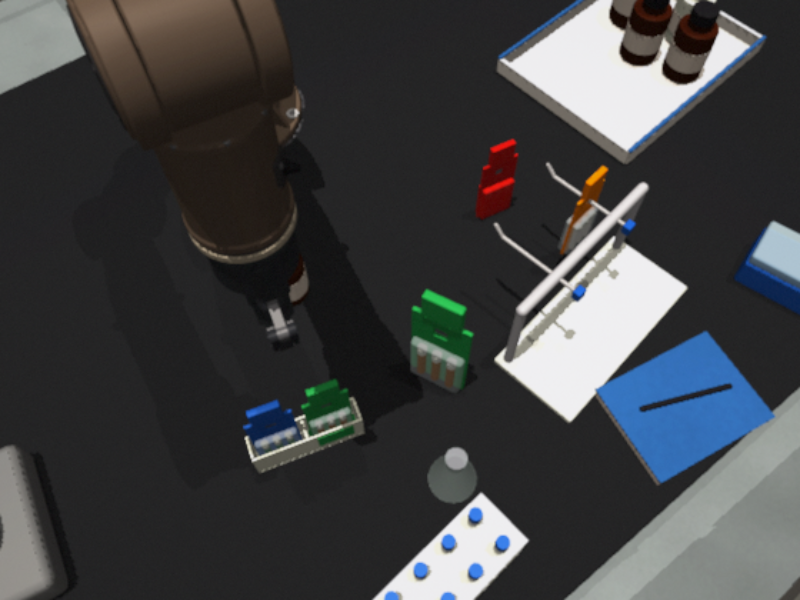

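The green pack stands upright in the green-lined slot at (327,405), with its top near 164–166 mm. The peg is empty and everything else is where it was, so I hand in.

```bash
python3 -c "
from plant import bot
print(bot.sign_off())"
```

```text
the job is handed in; nothing more can be done
None
```

The green pack is off its peg and standing upright, fully down, in the green-lined slot; the job is handed in, with no verdict returned, and the last picture shows the other items where they were.

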